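# Wind down the glue press with its loose crank

### The job

Two freshly glued wood blocks lie under the foot of the small green press. Fit the loose crank fully down on the square end of the press screw, then turn it clockwise (seen from above) by its red knob through as many full turns as it takes until the screw is firmly tight on the blocks, gently, without leaning hard on the crank, letting it ride up off the square or forcing the screw past tight. Then ease off, leave the crank sitting on the square and let go; do not disturb the blocks or the glue bottle, wax tin and marker nearby.

Things in the scene. Friction and masses are not known exactly. Their poses are not given: they have to be found in the camera images.
- press: Green bench press fixed to the bench: base 130 x 190 x 15 mm, two round posts 70 mm either side of the screw along its y axis, a bridge 42 x 180 mm whose top is 134 mm above the bench, with nuts on it up to 147 mm. Origin: centre of the underside of the base, straight below the vertical screw; z up.
- square_end (a point): Centre of the steel shoulder (32 mm disc) on top of the vertical screw; a square shank 20 x 20 mm, 11 mm tall stands on it, then a 6 mm square taper, 12 mm wide at the top, as lead-in. z up on the screw axis; x, y square to the flats, turning with the screw. Shoulder 154 to 158 mm above the bench at the start; sinks about 6 mm per turn, 12 to 16 mm until tight.
- screw (a joint): Angle of the screw, rad; grows clockwise seen from above, which lowers it; 2 to 3 full turns are needed. It turns freely with about 2 N sideways at the crank knob until it is tight on the blocks, then stops; where depends on the blocks, so feel for it. Friction keeps it where it is left.
- crank: Loose steel crank, 0.3 kg, standing on its hub. Origin: centre of the hub's underside, mouth of its square socket (22 x 22 mm, 18 deep); z up, x along the arm to the knob. Hub 34 mm square, 0 to 28 mm high; boss to hold it by 24 mm square, 28 to 58 mm high, flats square to x, y. 28 mm counterweight 46 mm out on -x. Seated (1 mm play), origin at square_end, any quarter turn.
- crank_knob (a point): Middle of the upright red knob, 22 mm wide, that spins freely on a pin 70 mm out on the crank's arm, 55 mm above the underside of the hub. The knob reaches from 30 to 76 mm above the underside of the hub. While winding, 3 N or so of downward push keeps the crank seated; keep downward and sideways (radial) force on the crank below about 10 N.
- foot: Round cork-faced pressure foot under the screw, 44 mm wide, 10 mm thick; origin at the centre of its underside. Moves down with the screw and is sprung.
- lower_block: Light wood block 42 x 85 x 33 mm lying on the press base; origin at the centre of its underside.
- upper_block: Red-brown wood block 50 x 62 x 22 mm on top of the lower block, its top 70 mm above the bench; origin at the centre of its underside.
- glue_bottle: Bystander: small white glue bottle with long red nozzle, 29 mm wide, 110 mm tall, upright; origin at the centre of its underside.
- wax_tin: Bystander: round yellow tin with dark red lid, 82 mm wide, 39 mm tall; origin at the centre of its underside.
- marker: Bystander: black and white marker pen lying along its y axis, 16 x 130 x 16 mm; origin at the centre of its underside.
- head (a joint): Twist of the screw's sprung square head against the screw, rad, 0 at rest, clockwise positive: torque 0.6 N m per rad (9 N at the knob per rad). About 0.25 while the screw turns; once the screw is tight it winds up. Firmly tight: 6 to 10 N at the knob (0.7 to 1.2 rad); over 14 N is forced. It pulls back when let go, so ease off first.
Mind the look-alikes: they are no part of the job. Leave any blue or purple look-alike of the upper_block alone.

How it is judged:
By the outcome, as a careful person would: the job done as asked, in the order asked, and still so for the second after the job is handed in, with the robot touching nothing.
It also fails if it takes over 72 s, if anything falls off the work surface, if the arm or the gripper's body presses on something with over 40 N, if the wrist force passes 120 N, or if a joint passes its speed limit or range.

### The arm

A 6-joint arm with a two-finger parallel gripper is mounted at the origin on a cart in front of the work surface, level with it; the furniture and walls round the work are solid. World frame = base frame: x ahead of the robot, y to its left, z up, the work surface at z = 0. Lengths are in m, angles in rad, forces in N, time in s.
With the tool pointing down it reaches from about 0.425 to 0.95 m from the base axis. Payload 3.5 kg.
Tool frame: the origin (TCP) lies on the centre line of the jaws, within the pads' length; the fingertips stand 25 mm ahead of it and the grasp point (between the pads) lies 6 mm ahead of it (ctrl.finger_overhang is the distance from the TCP to the fingertips, in m); z points along the fingers, y is the line along which they close (so a half turn about z gives the same grasp; the last joint's range is limited). The gripper opens to 85 mm and grips with 20 to 120 N. Pads are 22 mm wide; open, the fingers measure 114 mm over their backs; the gripper's body (76 mm by 85 mm) begins 54 mm behind the grasp point. The pads swing forward as they close: fully open they stand 13 mm farther back than shut.
Start: joints at [-1.492, 0.286, 1.577, -0, 1.279, -0.15], TCP at [0.153, -0.657, 0.256] pointing down, gripper open.
Joint ranges: [-2.77, 2.77], [-0.9, 2.22], [0.21, 2.48], [-1.53, 4.67], [0.24, 2.81], [-2.84, 2.84]. Speed limits (rad/s): [2.79, 2.79, 3.14, 3.14, 3.14, 3.14].

### API

Orientations are given as a unit quaternion [x, y, z, w].
In Python, from plant import get_state, imaging, job, ctrl gives the robot as it stands.
- The arm moves only by the tool jog_arm, never from a script. Its argument "increments" is a list of rows, each an object of numbers: "dx", "dy", "dz": the shift along the world's x, y, z each as a share of 12 cm, from -1 to 1; "ax", "ay", "az": the turn, a rotation vector about the world's x, y, z each as a share of pi/2 rad, from -1 to 1; "gripper": the gripper command: -1 is shut, 1 is fully open, values between are in proportion. A call has 1 to 10 rows; each row is the pose to reach, as a shift and turn from the pose commanded when the call began; what a row does not reach only later rows make up. A row lasts 1/10 s, in which the tool goes at most 50 mm and 8.59 degrees, less where a joint would pass 70% of its speed; a pose out of reach is approached as far as the arm can. A call with a number of a shift or a turn outside -1 to 1 is refused whole. A call with a gripper value outside its range is refused whole. The fingers move at their own pace and stop on an object; "force" is the grip in N (left out, the last holds). Time passes only in rows, so rows that repeat a pose let the fingers close. It gives the time, the measured TCP pose, the force, the opening and the grip force at its end, in the units of the state.
- get_state(): the state, without advancing time (a new reading comes with each control period).
- imaging.read_camera(name): name is "side" or "top" or "wrist"; returns a dict with "frame" (480x640x3 uint8, blue, green, red), "depth" (480x640 float32, m along the optical axis (not along the pixel's ray), 0 where there is no reading), "camera_matrix" (3x3 intrinsics, pixels), "extrinsics" (4x4, takes a point from camera to world coordinates); the wrist camera has in their place "mount" (4x4, takes a point from camera to tool coordinates, whose origin is the TCP and whose axes are the flange's). Camera axes: x right, y up, looking along -z (the intrinsics and any distortion apply to the point x, -y, -z); pixel columns grow to the right and rows downward; lengths in m; the calibration is good to about 2 mm. A picture is of the moment at which its call begins: read the wrist's pose just before it.
- job.sign_off(): hands the job in; it is judged then, once.
The state is a dict: "time": time; "qpos": joint angles; "dq": joint speeds; "joint_efforts": joint torques, N m; "eef_pos": TCP position; "tcp_rot": TCP orientation; "contact_force": force on the tool from outside, world axes, zero at the start; "wrist_torque": the same for the moment, N m; "opening": opening from 0.0 (shut) to 1.0 (fully open); "finger_force": force on a finger pad.
Only numpy, scipy, OpenCV 4.12 (cv2) and the standard library are available. Lean on these libraries where they do the work, as an engineer would, in place of code of your own. Each camera call takes 0.05 s, during which the arm holds its last target. There are 200 camera calls.

## Working session

There is one attempt and no reset: what is moved stays moved. The work goes in short steps, Python scripts to look and compute and a tool call to move; the robot and the scene stay as the last step left them, time stands still between calls to the robot, and variables do not carry over. Pictures are saved under pics/ and viewed, at most 10 in all, crops included, and the job is handed in when it is done.

Besides the shell and the picture viewer there is one more tool, called after ">>>" as name(argument=value, ...), one argument or row to a line, values as JSON. jog_arm: Moves the arm, as the interface text tells. Shift numbers are shares of 12 cm and turn numbers shares of pi/2 rad, none past 1 either way. Its arguments: {"type":"object","properties":{"increments":{"type":"array"},"force":{"type":"number"}},"required":["increments"]}

```bash
mkdir -p pics; cat > h.py <<'E'
import numpy as np,cv2,pickle
from plant import get_state,imaging,job,ctrl
from scipy.spatial.transform import Rotation as R
def take(n,f=None):
    s=get_state();c=imaging.read_camera(n)
    if 'extrinsics' in c: T=np.array(c['extrinsics'])
    else:
        W=np.eye(4);W[:3,:3]=R.from_quat(s['tcp_rot']).as_matrix();W[:3,3]=s['eef_pos'];T=W@np.array(c['mount'])
    c['T']=T
    if f: cv2.imwrite('pics/'+f+'.png',c['frame']);pickle.dump(c,open('pics/'+f+'.pkl','wb'))
    return c
def load(f): return pickle.load(open('pics/'+f+'.pkl','rb'))
def cloud(c):
    K=np.array(c['camera_matrix']);d=c['depth'];v,u=np.mgrid[:480,:640]
    P=np.stack([(u-K[0,2])/K[0,0]*d,-(v-K[1,2])/K[1,1]*d,-d],-1)
    return P@c['T'][:3,:3].T+c['T'][:3,3]
def atz(c,u,v,z):
    K=np.array(c['camera_matrix']);r=c['T'][:3,:3]@np.array([(u-K[0,2])/K[0,0],-(v-K[1,2])/K[1,1],-1]);o=c['T'][:3,3]
    return o+r*(z-o[2])/r[2]
E
python3 - <<'E'
from h import *
a=take('top','top1');b=take('side','side1')
print(get_state());print(a['T'].round(3),a['camera_matrix'],b['T'].round(3),[k for k in a])
E
```

```text
{'time': 0.1, 'qpos': array([-1.49198623e+00,  2.87108834e-01,  1.57802307e+00,  7.92254685e-06,
        1.27858939e+00, -1.50025933e-01]), 'dq': array([ 0.00150009, -0.00239249, -0.00420425,  0.00032659, -0.00100083,
        0.00064162]), 'joint_efforts': array([ 1.33353122e-03, -4.07297230e+01, -2.93698686e+01, -1.10156141e-04,
        3.42768370e-03,  6.73292488e-08]), 'eef_pos': array([ 0.15309061, -0.65686134,  0.25506834]), 'tcp_rot': array([ 9.93460965e-01,  1.14167324e-01,  4.16799119e-05, -1.06350927e-03]), 'contact_force': array([0.24898684, 1.06775476, 0.38487919]), 'wrist_torque': array([-0.03443368, -0.02053759,  0.02440714]), 'finger_force': 0.0, 'opening': 1.0042324898164219}
[[-0.002  0.989 -0.145  0.358]
 [-0.999  0.005  0.044 -0.145]
 [ 0.044  0.145  0.988  1.342]
 [ 0.     0.     0.     1.   ]] [[495.05107272   0.         324.67662815]
 [  0.         495.05107272 240.70809117]
 [  0.           0.           1.        ]] [[ 0.878  0.261 -0.402 -0.055]
 [-0.479  0.502 -0.72  -1.245]
 [ 0.014  0.824  0.566  0.922]
 [ 0.     0.     0.     1.   ]] ['frame', 'depth', 'camera_matrix', 'extrinsics', 'T']
```

View pics/top1.png

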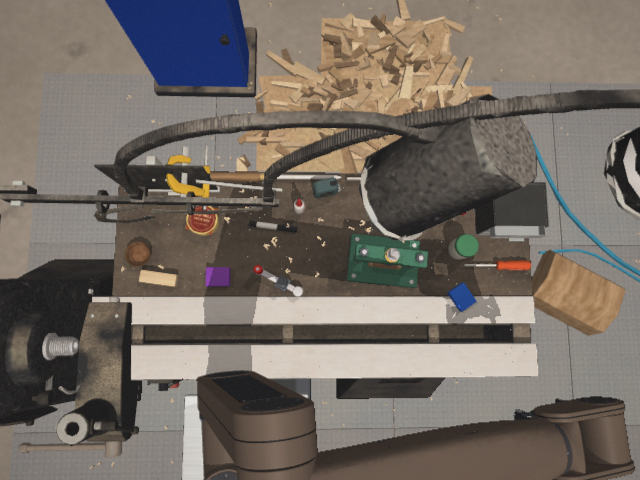

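View pics/side1.png

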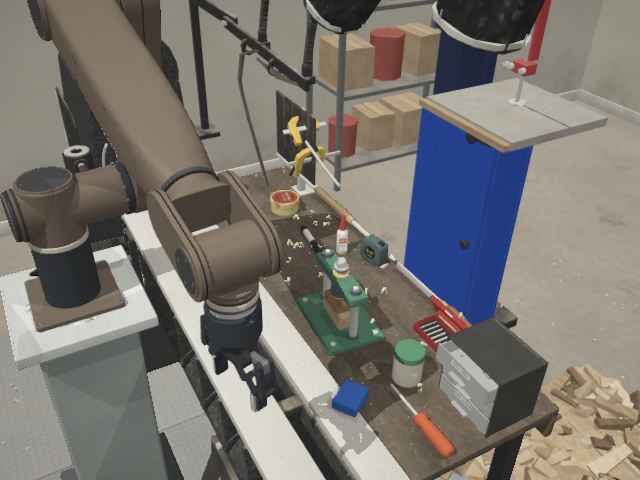

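```bash
python3 - <<'E'
from h import *
c=load('top1');f=c['frame'];P=cloud(c)
cv2.imwrite('pics/crop1.png',cv2.resize(f[215:315,235:435],(800,400),interpolation=cv2.INTER_CUBIC))
for u,v in [(450,170),(400,220),(300,200),(259,270),(278,282),(297,291),(268,275),(390,256),(410,256),(300,207),(201,220),(265,225)]: print(u,v,P[v,u].round(3))
E
```

```text
450 170 [ 0.519 -0.311  0.806]
400 220 [ 0.479 -0.272  0.712]
300 200 [ 0.645 -0.138  0.102]
259 270 [ 0.468 -0.034  0.075]
278 282 [ 0.438 -0.082  0.057]
297 291 [ 0.416 -0.131  0.032]
268 275 [ 0.459 -0.054  0.028]
390 256 [ 0.494 -0.354  0.169]
410 256 [ 0.499 -0.411  0.132]
300 207 [ 0.635 -0.137  0.066]
201 220 [0.602 0.123 0.046]
265 225 [ 0.594 -0.043  0.022]
```

View pics/crop1.png

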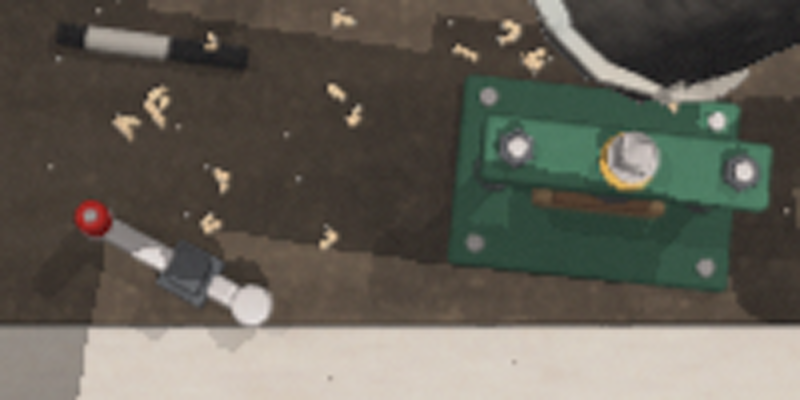

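```bash
python3 - <<'E'
from h import *
c=load('top1')
b=atz(c,282.5,283,.058);k=atz(c,258,269.25,.076);p=atz(c,392,254.5,.172)
print(b,k,p,np.linalg.norm((k-b)[:2]),np.degrees(np.arctan2(*(k-b)[1::-1])))
n1=atz(c,364,251.5,.147);n2=atz(c,420.8,258,.147);print((n1+n2)/2,np.degrees(np.arctan2(*(n1-n2)[1::-1])),np.linalg.norm(n1-n2))
w=imaging.read_camera('wrist');print(np.array(w['mount']).round(3),w['camera_matrix'])
E
```

```text
[ 0.43586981 -0.09332132  0.058     ] [ 0.46972471 -0.03136912  0.076     ] [ 0.49739524 -0.35881997  0.172     ] 0.07059907890031712 61.344797785410826
[ 0.49974195 -0.36447092  0.147     ] 83.65816242781935 0.14049554317450177
[[-0.     0.945  0.328  0.085]
 [ 1.     0.     0.    -0.   ]
 [-0.     0.328 -0.945 -0.119]
 [ 0.     0.     0.     1.   ]] [[363.44608435   0.         322.99211811]
 [  0.         363.44608435 242.35902886]
 [  0.           0.           1.        ]]
```

>>> jog_arm(
  increments=[
    {"dx": 0.3,"dy": 0.27,"dz": 0.12},
    {"dx": 0.6,"dy": 0.54,"dz": 0.25},
    {"dx": 0.95,"dy": 0.82,"dz": 0.37},
  ],
)

```text
$.increments[0]: bad value
```

>>> jog_arm(
  increments=[
    {"dx": 0.33,"dy": 0.27},
    {"dx": 0.65,"dy": 0.54},
    {"dx": 0.96,"dy": 0.82},
  ],
)

```text
$.increments[0]: bad value
```

>>> jog_arm(
  increments=[
    {"dx": 0.33,"dy": 0.27},
    {"dx": 0.65,"dy": 0.54},
    {"dx": 0.96,"dy": 0.82},
    {"dx": 0.96,"dy": 0.82},
    {"dx": 0.96,"dy": 0.82},
  ],
)

```text
$.increments[0]: bad value
```

```bash
python3 - <<'E'
from h import *
c=take('wrist','w1');s=get_state();print(s['time'],s['eef_pos'],s['qpos'])
E
```

```text
0.2 [ 0.15308331 -0.65701866  0.25542815] [-1.49200761e+00  2.86887341e-01  1.57763145e+00 -1.72390775e-05
  1.27860335e+00 -1.50031852e-01]
```

View pics/w1.png

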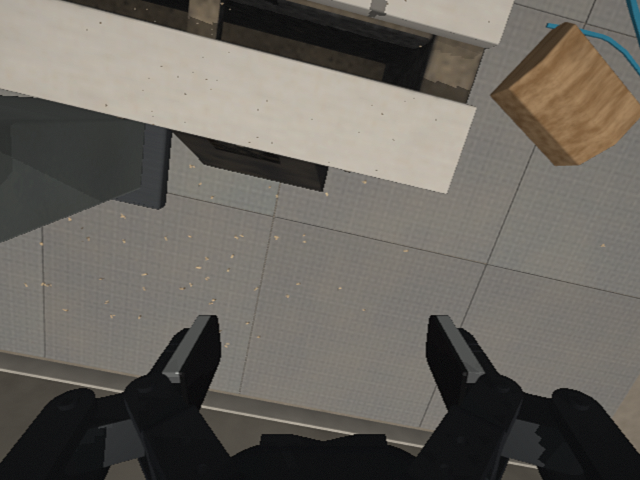

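The moves were refused because every row needs all seven fields, so this wrist view still shows only the floor and the open fingers. Resending.

>>> jog_arm(
  increments=[
    {"dx": 0.3,"dy": 0.27,"dz": 0.12,"ax": 0,"ay": 0,"az": 0,"gripper": 1},
    {"dx": 0.6,"dy": 0.54,"dz": 0.25,"ax": 0,"ay": 0,"az": 0,"gripper": 1},
    {"dx": 0.95,"dy": 0.82,"dz": 0.37,"ax": 0,"ay": 0,"az": 0,"gripper": 1},
  ],
)

```text
time: 0.5
eef_pos: [0.2623, -0.5622, 0.2992]
tcp_rot: [0.994, 0.113, 0.0, -0.0]
contact_force: [0.7, -0.8, 1.3]
opening: 0.996
finger_force: 0.0
```

>>> jog_arm(
  increments=[
    {"dx": 0.33,"dy": 0.27,"dz": 0,"ax": 0,"ay": 0,"az": 0,"gripper": 1},
    {"dx": 0.65,"dy": 0.54,"dz": 0,"ax": 0,"ay": 0,"az": 0,"gripper": 1},
    {"dx": 0.96,"dy": 0.82,"dz": 0,"ax": 0,"ay": 0,"az": 0,"gripper": 1},
  ],
)

```text
time: 0.8
eef_pos: [0.3771, -0.4644, 0.2989]
tcp_rot: [0.993, 0.114, 0.0, 0.0]
contact_force: [-0.1, 0.1, 1.0]
opening: 0.998
finger_force: 0.0
```

>>> jog_arm(
  increments=[
    {"dx": 0.33,"dy": 0.27,"dz": 0,"ax": 0,"ay": 0,"az": 0,"gripper": 1},
    {"dx": 0.65,"dy": 0.54,"dz": 0,"ax": 0,"ay": 0,"az": 0,"gripper": 1},
    {"dx": 0.96,"dy": 0.82,"dz": 0,"ax": 0,"ay": 0,"az": 0,"gripper": 1},
    {"dx": 0.96,"dy": 0.82,"dz": 0,"ax": 0,"ay": 0,"az": 0,"gripper": 1},
    {"dx": 0.96,"dy": 0.82,"dz": 0,"ax": 0,"ay": 0,"az": 0,"gripper": 1},
    {"dx": 0.96,"dy": 0.82,"dz": 0,"ax": 0,"ay": 0,"az": 0,"gripper": 1},
  ],
)

```text
time: 1.4
eef_pos: [0.4904, -0.3681, 0.2987]
tcp_rot: [0.993, 0.114, -0.0, 0.0]
contact_force: [-0.4, 0.3, 0.2]
opening: 0.995
finger_force: 0.0
```

```bash
python3 - <<'E'
from h import *
c=take('wrist','w2');s=get_state();print(s['time'],s['eef_pos'],s['tcp_rot'],s['contact_force'])
K=np.array(c['camera_matrix']);T=np.linalg.inv(c['T'])
q=T@np.array([.498,-.360,.172,1]);u=K[0,2]-K[0,0]*q[0]/q[2];v=K[1,2]+K[1,1]*q[1]/q[2];print(u,v)
u0,v0=int(u)-60,int(v)-60
print(u0,v0);cv2.imwrite('pics/w2c.png',cv2.resize(c['frame'][max(v0,0):v0+120,u0:u0+120],(600,600),interpolation=cv2.INTER_CUBIC))
E
```

```text
1.45 [ 0.49010748 -0.3684787   0.29867623] [ 9.93555373e-01  1.13347471e-01 -2.68286931e-04 -2.19080418e-05] [-0.33631563 -0.17579691  0.62152235]
314.689581366301 229.71138204445222
254 169
```

View pics/w2c.png

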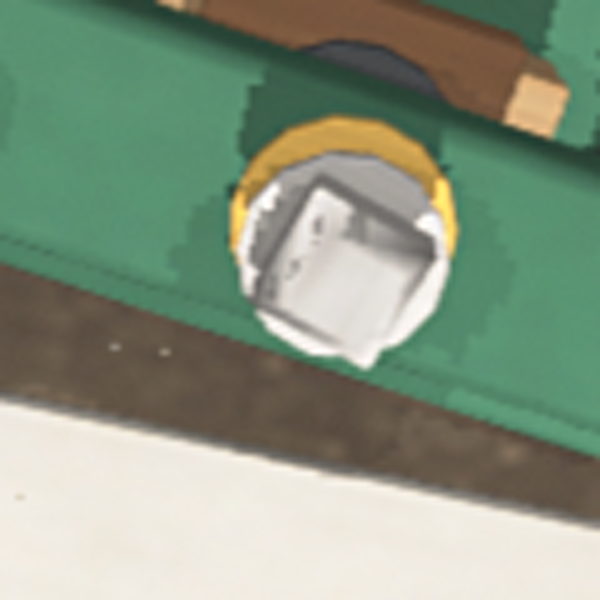

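The crop shows the shoulder disc centred near crop (346,254), with the square's upper corners at about (320,180), (440,245) and (255,300). I'll check those against the depth data.

```bash
cat >> h.py <<'E'
def proj(c,p):
    K=np.array(c['camera_matrix']);q=np.linalg.inv(c['T'])@np.append(p,1)
    return np.array([K[0,2]-K[0,0]*q[0]/q[2],K[1,2]+K[1,1]*q[1]/q[2]])
def wire(img,c,o,yaw,levels,sc,u0,v0,col=(0,0,255)):
    for z,h in levels:
        a=np.radians(yaw+45+90*np.arange(4));pts=[(proj(c,[o[0]+h*1.41421*np.cos(t),o[1]+h*1.41421*np.sin(t),z])-[u0,v0]+.5)*sc for t in a]
        cv2.polylines(img,[np.int32(pts)],True,col,1)
E
python3 - <<'E'
from h import *
c=load('w2');P=cloud(c)
f=lambda x,y,z:atz(c,254+x/5-.4,169+y/5-.4,z)
o=f(346,254,.156);print('disc',o)
a,b,d=f(320,180,.156),f(440,245,.156),f(255,300,.156)
an=lambda v:np.degrees(np.arctan2(v[1],v[0]))
print(an(b-a)%90,an(d-a)%90,np.linalg.norm(b-a),np.linalg.norm(d-a),(b+d)/2)
m=(np.hypot(P[...,0]-o[0],P[...,1]-o[1])<.022)
Z=P[...,2][m];print(np.histogram(Z,bins=np.arange(.13,.19,.003)))
for lo,hi in [(.150,.159),(.160,.18),(.1705,.178)]:
    k=m&(P[...,2]>lo)&(P[...,2]<hi);print(lo,k.sum(),P[k].mean(0),cv2.minAreaRect((P[k][:,:2]*1000).astype(np.float32)))
E
```

```text
disc [ 0.50229891 -0.36487594  0.156     ]
74.01894360377872 74.9041270171605 0.020357709274614867 0.020898198400511134 [ 0.49952044 -0.36567631  0.156     ]
(array([ 39, 530, 311,  83,   0,   3,   0,  25, 483,  33,  34,  52, 210,
       286, 237,   0,   0,   0,   0]), array([0.13 , 0.133, 0.136, 0.139, 0.142, 0.145, 0.148, 0.151, 0.154,
       0.157, 0.16 , 0.163, 0.166, 0.169, 0.172, 0.175, 0.178, 0.181,
       0.184, 0.187]))
0.15 532 [ 0.5057936  -0.36316702  0.15542308] ((501.9733581542969, -363.9612731933594), (30.27657127380371, 31.054302215576172), 19.881357192993164)
0.16 819 [ 0.50298987 -0.36393529  0.16972606] ((501.2735900878906, -364.3823547363281), (20.315200805664062, 20.381120681762695), 72.63214874267578)
0.1705 396 [ 0.5016105  -0.36422174  0.17220789] ((501.341552734375, -364.3886413574219), (15.460147857666016, 14.764555931091309), 74.90361022949219)
```

>>> jog_arm(
  increments=[
    {"dx": -0.08,"dy": 0.38,"dz": 0,"ax": 0,"ay": 0,"az": 0.09,"gripper": 1},
    {"dx": -0.15,"dy": 0.77,"dz": 0,"ax": 0,"ay": 0,"az": 0.18,"gripper": 1},
  ],
)

```text
time: 1.65
eef_pos: [0.4716, -0.2764, 0.2982]
tcp_rot: [0.967, 0.253, -0.0, -0.0]
contact_force: [0.2, 1.0, 0.6]
opening: 0.998
finger_force: 0.0
```

>>> jog_arm(
  increments=[
    {"dx": -0.08,"dy": 0.38,"dz": -0.1,"ax": 0,"ay": 0,"az": 0.09,"gripper": 1},
    {"dx": -0.15,"dy": 0.77,"dz": -0.3,"ax": 0,"ay": 0,"az": 0.18,"gripper": 1},
  ],
)

```text
time: 1.85
eef_pos: [0.4552, -0.1861, 0.266]
tcp_rot: [0.922, 0.388, 0.001, 0.002]
contact_force: [-0.5, -0.7, 0.2]
opening: 0.997
finger_force: 0.0
```

>>> jog_arm(
  increments=[
    {"dx": -0.08,"dy": 0.38,"dz": -0.3,"ax": 0,"ay": 0,"az": 0.09,"gripper": 1},
    {"dx": -0.15,"dy": 0.76,"dz": -0.65,"ax": 0,"ay": 0,"az": 0.178,"gripper": 1},
    {"dx": -0.15,"dy": 0.76,"dz": -0.65,"ax": 0,"ay": 0,"az": 0.178,"gripper": 1},
    {"dx": -0.15,"dy": 0.76,"dz": -0.65,"ax": 0,"ay": 0,"az": 0.178,"gripper": 1},
    {"dx": -0.15,"dy": 0.76,"dz": -0.65,"ax": 0,"ay": 0,"az": 0.178,"gripper": 1},
  ],
)

```text
time: 2.35
eef_pos: [0.4385, -0.096, 0.1877]
tcp_rot: [0.86, 0.51, 0.0, 0.001]
contact_force: [-0.5, -0.5, 0.7]
opening: 1.001
finger_force: 0.0
```

```bash
python3 - <<'E'
from h import *
c=take('wrist','w3');s=get_state();print(s['time'],s['eef_pos'],s['tcp_rot'],s['contact_force'])
P=cloud(c);Z=P[...,2];X=P[...,0];Y=P[...,1]
m=(np.hypot(X-.436,Y+.093)<.024)&(Z>.050)&(Z<.066)
print('boss',m.sum(),P[m].mean(0),cv2.minAreaRect((P[m][:,:2]*1000).astype(np.float32)))
m=(np.hypot(X-.4697,Y+.0314)<.02)&(Z>.06)&(Z<.085)
print('knob',m.sum(),P[m].mean(0),P[m].max(0),cv2.minAreaRect((P[m][:,:2]*1000).astype(np.float32)))
E
```

```text
2.4 [ 0.43906812 -0.09642582  0.18842053] [0.85997472 0.51033261 0.00092101 0.00180672] [-0.304215   -0.89133639  0.34982879]
boss 1094 [ 0.43960904 -0.08941565  0.05831536] ((439.0867614746094, -90.38565063476562), (23.47384262084961, 23.985740661621094), 61.506011962890625)
knob 980 [ 0.47201987 -0.02914345  0.07681197] [ 0.48248895 -0.01860277  0.08080596] ((471.9211730957031, -29.398052215576172), (20.439102172851562, 21.14382553100586), 17.9668025970459)
```

View pics/w3.png

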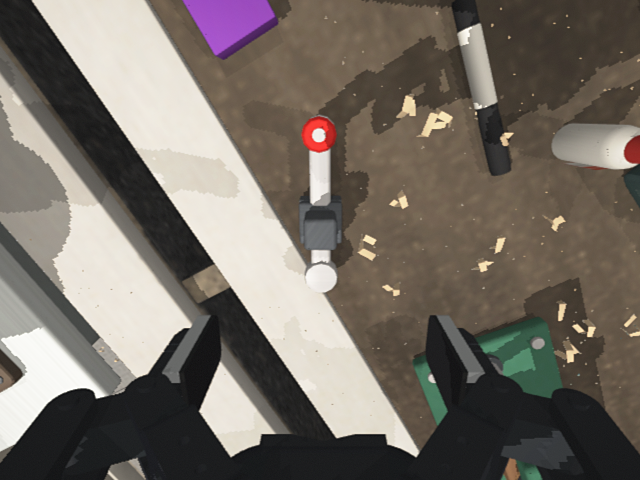

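Wrist view: crank pointing up the image, knob at (319,135), boss top at (320,228), counterweight at (321,277), and nothing near the fingers' path. Descending to the boss.

>>> jog_arm(
  increments=[
    {"dx": -0.014,"dy": 0.036,"dz": -0.3,"ax": 0,"ay": 0,"az": 0,"gripper": 0.6},
    {"dx": -0.014,"dy": 0.036,"dz": -0.6,"ax": 0,"ay": 0,"az": 0,"gripper": 0.2},
    {"dx": -0.014,"dy": 0.036,"dz": -0.8,"ax": 0,"ay": 0,"az": 0,"gripper": 0.2},
    {"dx": -0.014,"dy": 0.036,"dz": -0.8,"ax": 0,"ay": 0,"az": 0,"gripper": 0.2},
    {"dx": -0.014,"dy": 0.036,"dz": -0.8,"ax": 0,"ay": 0,"az": 0,"gripper": 0.2},
  ],
)

```text
time: 2.9
eef_pos: [0.4374, -0.0917, 0.0919]
tcp_rot: [0.86, 0.511, 0.001, 0.001]
contact_force: [0.3, -0.4, 0.6]
opening: 0.598
finger_force: 0.0
```

```bash
python3 - <<'E'
from h import *
c=take('wrist','w4');s=get_state();print(s['time'],s['eef_pos'],s['tcp_rot'],s['contact_force'],s['opening'])
P=cloud(c);Z=P[...,2];X=P[...,0];Y=P[...,1]
M=c['T']
R_=R.from_quat(s['tcp_rot']).as_matrix()
for n,x,y,lo,hi,r in [('boss',.4375,-.092,.052,.064,.022),('knob',.471,-.030,.06,.085,.02)]:
    m=(np.hypot(X-x,Y-y)<r)&(Z>lo)&(Z<hi)
    rc=cv2.minAreaRect((P[m][:,:2]*1000).astype(np.float32))
    print(n,m.sum(),rc,np.median(Z[m]),R_.T@(np.array([*rc[0],0])/1000-s['eef_pos']))
E
```

```text
2.95 [ 0.43783455 -0.09171727  0.09259184] [0.85968033 0.51082826 0.00111523 0.00172339] [0.75744847 0.14984207 0.51925205] 0.6002136027682157
boss 2412 ((439.0174255371094, -90.62919616699219), (24.334835052490234, 23.911375045776367), 61.258453369140625) 0.05880965229504802 [0.00150669 0.00013884 0.09259343]
knob 2685 ((471.9172058105469, -29.234128952026367), (20.85956573486328, 20.668277740478516), 15.079070091247559) 0.07695230506297732 [ 0.07115969 -0.00031864  0.09260247]
```

>>> jog_arm(
  increments=[
    {"dx": 0.006,"dy": 0.01,"dz": -0.15,"ax": 0,"ay": 0,"az": 0,"gripper": 0.2},
    {"dx": 0.006,"dy": 0.01,"dz": -0.29,"ax": 0,"ay": 0,"az": 0,"gripper": 0.2},
    {"dx": 0.006,"dy": 0.01,"dz": -0.29,"ax": 0,"ay": 0,"az": 0,"gripper": -0.1},
    {"dx": 0.006,"dy": 0.01,"dz": -0.29,"ax": 0,"ay": 0,"az": 0,"gripper": -0.3},
    {"dx": 0.006,"dy": 0.01,"dz": -0.29,"ax": 0,"ay": 0,"az": 0,"gripper": -0.6},
    {"dx": 0.006,"dy": 0.01,"dz": -0.29,"ax": 0,"ay": 0,"az": 0,"gripper": -0.8},
    {"dx": 0.006,"dy": 0.01,"dz": -0.29,"ax": 0,"ay": 0,"az": 0,"gripper": -0.8},
    {"dx": 0.006,"dy": 0.01,"dz": -0.29,"ax": 0,"ay": 0,"az": 0,"gripper": -0.8},
  ],
  force=45,
)

```text
time: 3.75
eef_pos: [0.4382, -0.0897, 0.0576]
tcp_rot: [0.859, 0.512, 0.001, 0.002]
contact_force: [-0.4, 0.6, 6.7]
opening: 0.276
finger_force: 45.6
```

>>> jog_arm(
  increments=[
    {"dx": 0,"dy": 0,"dz": 0.15,"ax": 0,"ay": 0,"az": 0,"gripper": -0.8},
    {"dx": 0,"dy": 0,"dz": 0.4,"ax": 0,"ay": 0,"az": 0,"gripper": -0.8},
    {"dx": 0,"dy": 0,"dz": 0.7,"ax": 0,"ay": 0,"az": 0,"gripper": -0.8},
    {"dx": 0,"dy": 0,"dz": 1.0,"ax": 0,"ay": 0,"az": 0,"gripper": -0.8},
  ],
)

```text
time: 4.15
eef_pos: [0.4356, -0.0883, 0.1759]
tcp_rot: [0.859, 0.512, -0.001, -0.001]
contact_force: [0.6, -0.6, -2.5]
opening: 0.273
finger_force: 44.9
```

>>> jog_arm(
  increments=[
    {"dx": 0,"dy": -0.2,"dz": 0.3,"ax": 0,"ay": 0,"az": 0.02,"gripper": -0.8},
    {"dx": 0.02,"dy": -0.5,"dz": 0.6,"ax": 0,"ay": 0,"az": 0.04,"gripper": -0.8},
    {"dx": 0.03,"dy": -0.8,"dz": 0.9,"ax": 0,"ay": 0,"az": 0.068,"gripper": -0.8},
  ],
)

```text
time: 4.45
eef_pos: [0.4395, -0.1837, 0.2831]
tcp_rot: [0.83, 0.558, -0.0, -0.0]
contact_force: [1.4, 0.1, -3.1]
opening: 0.274
finger_force: 45.0
```

>>> jog_arm(
  increments=[
    {"dx": 0.01,"dy": -0.3,"dz": 0,"ax": 0,"ay": 0,"az": 0.02,"gripper": -0.8},
    {"dx": 0.02,"dy": -0.6,"dz": 0,"ax": 0,"ay": 0,"az": 0.04,"gripper": -0.8},
    {"dx": 0.03,"dy": -0.9,"dz": 0,"ax": 0,"ay": 0,"az": 0.068,"gripper": -0.8},
  ],
)

```text
time: 4.75
eef_pos: [0.4432, -0.2925, 0.2819]
tcp_rot: [0.799, 0.601, 0.0, -0.0]
contact_force: [0.4, 0.7, -3.1]
opening: 0.275
finger_force: 45.0
```

>>> jog_arm(
  increments=[
    {"dx": 0.01,"dy": -0.25,"dz": 0,"ax": 0,"ay": 0,"az": 0,"gripper": -0.8},
    {"dx": 0.01,"dy": -0.45,"dz": 0,"ax": 0,"ay": 0,"az": 0,"gripper": -0.8},
    {"dx": 0.01,"dy": -0.45,"dz": 0,"ax": 0,"ay": 0,"az": 0,"gripper": -0.8},
    {"dx": 0.01,"dy": -0.45,"dz": 0,"ax": 0,"ay": 0,"az": 0,"gripper": -0.8},
    {"dx": 0.01,"dy": -0.45,"dz": 0,"ax": 0,"ay": 0,"az": 0,"gripper": -0.8},
  ],
)

```text
time: 5.25
eef_pos: [0.4448, -0.3445, 0.2816]
tcp_rot: [0.8, 0.6, 0.0, -0.001]
contact_force: [0.5, 0.4, -2.5]
opening: 0.272
finger_force: 44.9
```

```bash
cat > m.py <<'E'
from h import *
import sys
c=take('wrist',sys.argv[1]);s=get_state();print(s['time'],s['eef_pos'].round(4),s['tcp_rot'].round(4),s['contact_force'].round(1),s['opening'])
W=np.array(c['T'])@np.linalg.inv(np.array(c['mount']));Ri=W[:3,:3].T;t=W[:3,3]
P=cloud(c);Q=(P-t)@W[:3,:3]  # tool frame
print('toolyaw',np.degrees(np.arctan2(W[1,0],W[0,0])))
def rect(m): return cv2.minAreaRect((P[m][:,:2]*1000).astype(np.float32))
def rep(n,m):
    r=rect(m);w=np.array([*r[0],0])/1000;print(n,m.sum(),np.round(r[0],1),np.round(r[1],1),round(r[2],1),'tool',(Ri@(w-t))[:2].round(4),'zmed',np.median(P[m][:,2]).round(4))
rep('knob',(np.hypot(Q[...,0]-.07,Q[...,1])<.02)&(Q[...,2]>-.03)&(Q[...,2]<.0))
sq=(np.hypot(P[...,0]-.5013,P[...,1]+.3644)<.022)
rep('sqshank',sq&(P[...,2]>.160)&(P[...,2]<.18));rep('sqtop',sq&(P[...,2]>.1705)&(P[...,2]<.18));rep('disc',sq&(P[...,2]>.15)&(P[...,2]<.159))
E
python3 m.py w5
```

```text
5.3 [ 0.4449 -0.3444  0.2819] [ 7.996e-01  6.006e-01  1.000e-04 -5.000e-04] [-0.5  0.4 -3. ] 0.274172614378255
toolyaw 73.80183904202948
knob 4558 [ 464.1 -278. ] [21.3 21.1] 58.2 tool [0.0689 0.0004] zmed 0.3008
sqshank 923 [ 500.9 -364.3] [20.4 20.5] 72.6 tool [-0.0037  0.0598] zmed 0.1701
sqtop 429 [ 500.8 -364.1] [15.3 15.4] 73.4 tool [-0.0035  0.0596] zmed 0.1722
disc 545 [ 500.5 -363.4] [31.6 29.2] 18.3 tool [-0.0029  0.0592] zmed 0.1555
```

View pics/w5.png

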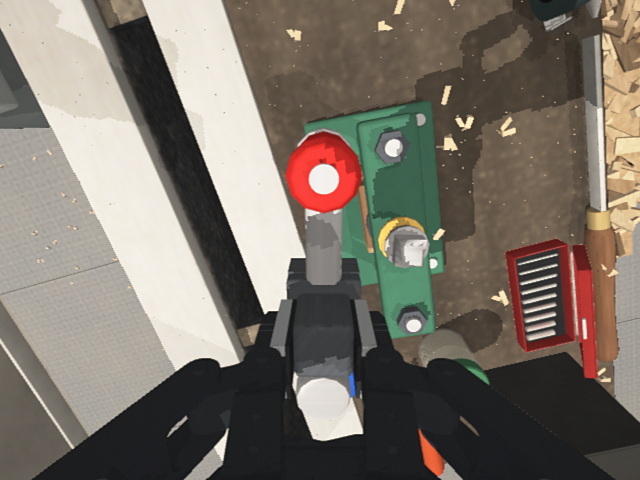

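Wrist view with the crank held: knob at (323,178), square end at (412,248), and both are consistent with the earlier measurements. Moving over the square.

>>> jog_arm(
  increments=[
    {"dx": 0.24,"dy": -0.08,"dz": 0,"ax": 0,"ay": 0,"az": -0.004,"gripper": -0.8},
    {"dx": 0.472,"dy": -0.159,"dz": 0,"ax": 0,"ay": 0,"az": -0.004,"gripper": -0.8},
    {"dx": 0.472,"dy": -0.159,"dz": -0.15,"ax": 0,"ay": 0,"az": -0.004,"gripper": -0.8},
    {"dx": 0.472,"dy": -0.159,"dz": -0.3,"ax": 0,"ay": 0,"az": -0.004,"gripper": -0.8},
    {"dx": 0.472,"dy": -0.159,"dz": -0.38,"ax": 0,"ay": 0,"az": -0.004,"gripper": -0.8},
    {"dx": 0.472,"dy": -0.159,"dz": -0.38,"ax": 0,"ay": 0,"az": -0.004,"gripper": -0.8},
    {"dx": 0.472,"dy": -0.159,"dz": -0.38,"ax": 0,"ay": 0,"az": -0.004,"gripper": -0.8},
  ],
)

```text
time: 6.0
eef_pos: [0.5017, -0.3643, 0.2372]
tcp_rot: [0.802, 0.598, 0.0, 0.0]
contact_force: [0.1, -0.8, -2.8]
opening: 0.273
finger_force: 45.4
```

>>> jog_arm(
  increments=[
    {"dx": 0,"dy": 0,"dz": -0.03,"ax": 0,"ay": 0,"az": 0,"gripper": -0.8},
    {"dx": 0,"dy": 0,"dz": -0.05,"ax": 0,"ay": 0,"az": 0,"gripper": -0.8},
    {"dx": 0,"dy": 0,"dz": -0.07,"ax": 0,"ay": 0,"az": 0,"gripper": -0.8},
    {"dx": 0,"dy": 0,"dz": -0.085,"ax": 0,"ay": 0,"az": 0,"gripper": -0.8},
    {"dx": 0,"dy": 0,"dz": -0.085,"ax": 0,"ay": 0,"az": 0,"gripper": -0.8},
  ],
)

```text
time: 6.5
eef_pos: [0.5014, -0.3645, 0.226]
tcp_rot: [0.802, 0.598, -0.0, -0.0]
contact_force: [-0.2, -0.3, -2.3]
opening: 0.277
finger_force: 45.4
```

>>> jog_arm(
  increments=[
    {"dx": 0,"dy": 0,"dz": -0.01,"ax": 0,"ay": 0,"az": 0,"gripper": -0.8},
    {"dx": 0,"dy": 0,"dz": -0.02,"ax": 0,"ay": 0,"az": 0,"gripper": -0.8},
    {"dx": 0,"dy": 0,"dz": -0.03,"ax": 0,"ay": 0,"az": 0,"gripper": -0.8},
    {"dx": 0,"dy": 0,"dz": -0.04,"ax": 0,"ay": 0,"az": 0,"gripper": -0.8},
    {"dx": 0,"dy": 0,"dz": -0.04,"ax": 0,"ay": 0,"az": 0,"gripper": -0.8},
  ],
)

```text
time: 7.0
eef_pos: [0.5015, -0.3645, 0.2213]
tcp_rot: [0.802, 0.598, -0.0, -0.0]
contact_force: [0.3, -0.7, -1.7]
opening: 0.271
finger_force: 45.4
```

Mouth is past the taper with no side force. Continuing to the shoulder.

>>> jog_arm(
  increments=[
    {"dx": 0,"dy": 0,"dz": -0.015,"ax": 0,"ay": 0,"az": 0,"gripper": -0.8},
    {"dx": 0,"dy": 0,"dz": -0.03,"ax": 0,"ay": 0,"az": 0,"gripper": -0.8},
    {"dx": 0,"dy": 0,"dz": -0.045,"ax": 0,"ay": 0,"az": 0,"gripper": -0.8},
    {"dx": 0,"dy": 0,"dz": -0.055,"ax": 0,"ay": 0,"az": 0,"gripper": -0.8},
    {"dx": 0,"dy": 0,"dz": -0.06,"ax": 0,"ay": 0,"az": 0,"gripper": -0.8},
    {"dx": 0,"dy": 0,"dz": -0.06,"ax": 0,"ay": 0,"az": 0,"gripper": -0.8},
  ],
)

```text
time: 7.6
eef_pos: [0.5015, -0.3646, 0.2143]
tcp_rot: [0.802, 0.598, -0.0, -0.0]
contact_force: [-0.5, -0.2, -1.8]
opening: 0.271
finger_force: 45.4
```

>>> jog_arm(
  increments=[
    {"dx": 0,"dy": 0,"dz": -0.006,"ax": 0,"ay": 0,"az": 0,"gripper": -0.8},
    {"dx": 0,"dy": 0,"dz": -0.012,"ax": 0,"ay": 0,"az": 0,"gripper": -0.8},
    {"dx": 0,"dy": 0,"dz": -0.012,"ax": 0,"ay": 0,"az": 0,"gripper": -0.8},
  ],
)

```text
time: 7.9
eef_pos: [0.5015, -0.3646, 0.2129]
tcp_rot: [0.802, 0.598, -0.0, -0.0]
contact_force: [0.8, -0.6, -2.4]
opening: 0.273
finger_force: 45.4
```

>>> jog_arm(
  increments=[
    {"dx": 0,"dy": 0,"dz": -0.004,"ax": 0,"ay": 0,"az": 0,"gripper": -0.8},
    {"dx": 0,"dy": 0,"dz": -0.008,"ax": 0,"ay": 0,"az": 0,"gripper": -0.8},
    {"dx": 0,"dy": 0,"dz": -0.008,"ax": 0,"ay": 0,"az": 0,"gripper": -0.8},
  ],
)

```text
time: 8.2
eef_pos: [0.5016, -0.3646, 0.212]
tcp_rot: [0.802, 0.598, 0.0, 0.0]
contact_force: [-0.6, -0.0, -2.4]
opening: 0.272
finger_force: 45.4
```

>>> jog_arm(
  increments=[
    {"dx": 0,"dy": 0,"dz": -0.005,"ax": 0,"ay": 0,"az": 0,"gripper": -0.8},
    {"dx": 0,"dy": 0,"dz": -0.01,"ax": 0,"ay": 0,"az": 0,"gripper": -0.8},
    {"dx": 0,"dy": 0,"dz": -0.01,"ax": 0,"ay": 0,"az": 0,"gripper": -0.8},
  ],
)

```text
time: 8.5
eef_pos: [0.5017, -0.3647, 0.2118]
tcp_rot: [0.802, 0.598, -0.0, 0.0]
contact_force: [-1.7, 1.3, 2.0]
opening: 0.269
finger_force: 46.2
```

>>> jog_arm(
  increments=[
    {"dx": 0,"dy": 0,"dz": 0.008,"ax": 0,"ay": 0,"az": 0,"gripper": -0.4},
    {"dx": 0,"dy": 0,"dz": 0.008,"ax": 0,"ay": 0,"az": 0,"gripper": 0},
    {"dx": 0,"dy": 0,"dz": 0.008,"ax": 0,"ay": 0,"az": 0,"gripper": 0.2},
    {"dx": 0,"dy": 0,"dz": 0.008,"ax": 0,"ay": 0,"az": 0,"gripper": 0.2},
    {"dx": 0,"dy": 0,"dz": 0.2,"ax": 0,"ay": 0,"az": 0,"gripper": 0.2},
    {"dx": 0,"dy": 0,"dz": 0.45,"ax": 0,"ay": 0,"az": 0,"gripper": 0.2},
    {"dx": 0,"dy": 0,"dz": 0.65,"ax": 0,"ay": 0,"az": 0,"gripper": 0.2},
    {"dx": 0,"dy": 0,"dz": 0.65,"ax": 0,"ay": 0,"az": 0,"gripper": 0.2},
    {"dx": 0,"dy": 0,"dz": 0.65,"ax": 0,"ay": 0,"az": 0,"gripper": 0.2},
  ],
)

```text
time: 9.4
eef_pos: [0.5017, -0.3647, 0.289]
tcp_rot: [0.802, 0.598, 0.0, 0.0]
contact_force: [-1.2, 0.5, 0.6]
opening: 0.596
finger_force: 0.0
```

```bash
cat > k.py <<'E'
from h import *
import sys
c=take('wrist',sys.argv[1]);s=get_state()
W=np.array(c['T'])@np.linalg.inv(np.array(c['mount']));t=W[:3,3];P=cloud(c);Q=(P-t)@W[:3,:3]
zb=float(sys.argv[2]);ox,oy=.5012,-.3648
def rep(n,m):
    r=cv2.minAreaRect((P[m][:,:2]*1000).astype(np.float32));w=np.array([*r[0],0])/1000
    print(n,m.sum(),np.round(r[0],1),np.round(r[1],1),round(r[2],1),'tool',(W[:3,:3].T@(w-t))[:2].round(4),'z',np.median(P[m][:,2]).round(4));return w
print(s['time'],t.round(4),'yaw',np.degrees(np.arctan2(W[1,0],W[0,0])).round(2),s['contact_force'].round(1))
d=np.hypot(P[...,0]-ox,P[...,1]-oy);f=c['frame'].astype(int)
b=rep('boss',(d<.024)&(abs(P[...,2]-zb-.058)<.006))
k=rep('knob',(abs(d-.07)<.018)&(abs(P[...,2]-zb-.076)<.006)&(Q[...,2]>.0))
e=k-b;print('crank yaw',np.degrees(np.arctan2(e[1],e[0])),np.hypot(*e[:2]))
E
python3 k.py w6 .155
```

```text
9.45 [ 0.5017 -0.3647  0.289 ] yaw 73.41 [-0.6  0.1 -1.6]
boss 1546 [ 501.7 -365. ] [24.  23.5] 72.7 tool [-0.0002 -0.0001] z 0.2131
knob 1572 [ 521.4 -298.5] [21.2 20.6] 27.4 tool [ 0.0692 -0.0003] z 0.2311
crank yaw 73.499503526004 0.06935519855431732
```

>>> jog_arm(
  increments=[
    {"dx": 0.08,"dy": 0.27,"dz": 0,"ax": 0,"ay": 0,"az": 0,"gripper": 0.2},
    {"dx": 0.165,"dy": 0.553,"dz": 0,"ax": 0,"ay": 0,"az": 0,"gripper": 0.2},
    {"dx": 0.165,"dy": 0.553,"dz": -0.1,"ax": 0,"ay": 0,"az": 0,"gripper": 0.2},
    {"dx": 0.165,"dy": 0.553,"dz": -0.35,"ax": 0,"ay": 0,"az": 0,"gripper": 0.0},
    {"dx": 0.165,"dy": 0.553,"dz": -0.575,"ax": 0,"ay": 0,"az": 0,"gripper": -0.1},
    {"dx": 0.165,"dy": 0.553,"dz": -0.575,"ax": 0,"ay": 0,"az": 0,"gripper": -0.3},
    {"dx": 0.165,"dy": 0.553,"dz": -0.575,"ax": 0,"ay": 0,"az": 0,"gripper": -0.6},
    {"dx": 0.165,"dy": 0.553,"dz": -0.575,"ax": 0,"ay": 0,"az": 0,"gripper": -0.8},
    {"dx": 0.165,"dy": 0.553,"dz": -0.575,"ax": 0,"ay": 0,"az": 0,"gripper": -0.8},
  ],
  force=30,
)

```text
time: 10.35
eef_pos: [0.5216, -0.2985, 0.2207]
tcp_rot: [0.802, 0.598, 0.0, 0.0]
contact_force: [0.6, -0.7, -2.6]
opening: 0.244
finger_force: 29.6
```

>>> jog_arm(
  increments=[
    {"dx": 0,"dy": 0,"dz": 0,"ax": 0,"ay": 0,"az": 0,"gripper": -0.8},
    {"dx": 0,"dy": 0,"dz": 0,"ax": 0,"ay": 0,"az": 0,"gripper": -0.8},
    {"dx": 0,"dy": 0,"dz": -0.008,"ax": 0,"ay": 0,"az": 0,"gripper": -0.8},
    {"dx": 0,"dy": 0,"dz": -0.008,"ax": 0,"ay": 0,"az": 0,"gripper": -0.8},
  ],
)

```text
time: 10.75
eef_pos: [0.5213, -0.2982, 0.2188]
tcp_rot: [0.802, 0.598, 0.0, -0.0]
contact_force: [0.7, 0.9, -3.5]
opening: 0.248
finger_force: 29.6
```

>>> jog_arm(
  increments=[
    {"dx": 0,"dy": 0,"dz": -0.006,"ax": 0,"ay": 0,"az": 0,"gripper": -0.8},
    {"dx": 0,"dy": 0,"dz": -0.012,"ax": 0,"ay": 0,"az": 0,"gripper": -0.8},
    {"dx": 0,"dy": 0,"dz": -0.012,"ax": 0,"ay": 0,"az": 0,"gripper": -0.8},
  ],
)

```text
time: 11.05
eef_pos: [0.5213, -0.2982, 0.2172]
tcp_rot: [0.802, 0.598, -0.0, -0.0]
contact_force: [-0.2, 0.7, -4.4]
opening: 0.249
finger_force: 29.6
```

```bash
python3 - <<'E'
from h import *
for i in range(3):
    c=take('wrist','w7');s=get_state();print(s['eef_pos'].round(4),s['contact_force'].round(2))
P=cloud(c);m=(np.hypot(P[...,0]-.5015,P[...,1]+.365)<.024)&(abs(P[...,2]-.213)<.008)
print(m.sum(),np.median(P[m][:,2]),P[m].mean(0))
E
```

```text
[ 0.5214 -0.2982  0.2173] [ 1.24  0.19 -1.94]
[ 0.5214 -0.2982  0.2173] [-0.87 -0.4  -1.61]
[ 0.5214 -0.2982  0.2174] [-0.12 -0.46 -2.72]
11 0.2052671423471897 [ 0.50404618 -0.35349157  0.20536683]
```

```bash
python3 - <<'E'
from h import *
w=load('w7');t=take('top','t7');s=take('side','s7')
P=cloud(w);m=(np.hypot(P[...,0]-.5213,P[...,1]+.2982)<.014)&(P[...,2]>.2)
print('knob',m.sum(),np.percentile(P[m][:,2],[20,50,80]))
a=w['frame'][240:480,160:480]
p=proj(s,[.5015,-.365,.19]).astype(int);print(p,proj(t,[.5015,-.365,.213]))
b=s['frame'][p[1]-60:p[1]+60,p[0]-80:p[0]+80]
cv2.imwrite('pics/c7.png',np.vstack([cv2.resize(a,(400,300)),cv2.resize(b,(400,300),interpolation=cv2.INTER_CUBIC)]))
E
```

```text
knob 8633 [0.22280721 0.2322703  0.27308528]
[342 251] [397.77758832 250.66908353]
```

View pics/c7.png

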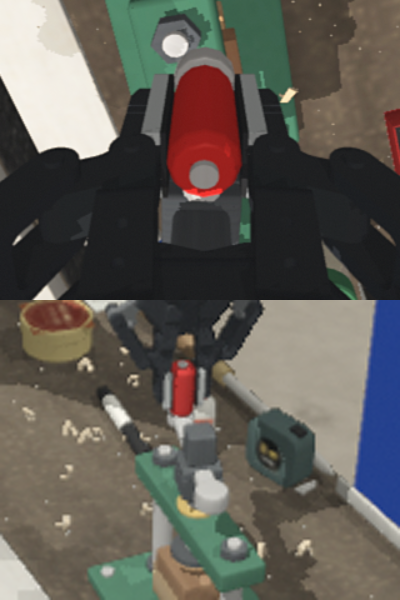

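```bash
python3 - <<'E'
from h import *
w=load('w7');P=cloud(w)
# gray cap at c7 (204,175)-> full
u,v=int(160+204*.8),int(240+175*.8)
print(u,v,P[v-4:v+5:4,u-6:u+7:6].round(4).tolist())
s=load('s7');P=cloud(s);p=[342,251];u,v=int(p[0]-80+200*.4),int(p[1]-60+(433-300)*.4)
print(u,v,P[v-4:v+5:4,u-2:u+3:2,:].round(4).tolist())
E
```

```text
323 380 [[[0.52, -0.2958, 0.2346], [0.5219, -0.2965, 0.2343], [0.5237, -0.2976, 0.2337]], [[0.5192, -0.2983, 0.2334], [0.5213, -0.2985, 0.2338], [0.5234, -0.2986, 0.2345]], [[0.519, -0.2991, 0.2344], [0.5209, -0.2998, 0.2342], [0.5227, -0.301, 0.2335]]]
342 244 [[[0.5003, -0.3559, 0.2144], [0.5034, -0.3586, 0.2151], [0.5046, -0.3643, 0.2181]], [[0.4916, -0.3705, 0.2162], [0.4968, -0.3698, 0.2141], [0.4998, -0.3726, 0.2148]], [[0.4884, -0.3763, 0.2109], [0.4954, -0.3727, 0.2065], [0.4966, -0.3784, 0.2096]]]
```

```bash
python3 - <<'E'
from h import *
for f in ['w6','w7']:
    w=load(f);P=cloud(w);m=(np.hypot(P[...,0]-.5213,P[...,1]+.2985)<.004)&(P[...,2]<.245);print(f,m.sum(),np.percentile(P[m][:,2],[5,25,50,75,95]).round(4))
E
```

```text
w6 231 [0.232  0.2326 0.2331 0.2336 0.2342]
w7 605 [0.0179 0.1358 0.2336 0.2342 0.2348]
```

>>> jog_arm(
  increments=[
    {"dx": 0,"dy": 0,"dz": -0.008,"ax": 0,"ay": 0,"az": 0,"gripper": -0.8},
    {"dx": 0,"dy": 0,"dz": -0.017,"ax": 0,"ay": 0,"az": 0,"gripper": -0.8},
    {"dx": 0,"dy": 0,"dz": -0.017,"ax": 0,"ay": 0,"az": 0,"gripper": -0.8},
  ],
)

```text
time: 11.6
eef_pos: [0.5219, -0.2983, 0.2164]
tcp_rot: [0.802, 0.598, 0.0, 0.001]
contact_force: [0.5, 1.4, 0.8]
opening: 0.246
finger_force: 29.8
```

```bash
python3 - <<'E'
from h import *
for i in range(3):
    w=take('wrist');s=get_state();print(s['eef_pos'].round(4),s['contact_force'].round(2))
P=cloud(w);m=(np.hypot(P[...,0]-.5213,P[...,1]+.2985)<.004)&(P[...,2]<.245)&(P[...,2]>.22);print(m.sum(),np.percentile(P[m][:,2],[5,25,50,75,95]).round(4))
E
```

```text
[ 0.5219 -0.2983  0.2163] [0.28 1.26 1.58]
[ 0.5219 -0.2982  0.2162] [0.85 2.18 1.08]
[ 0.5218 -0.2982  0.2162] [0.31 1.9  0.97]
367 [0.2313 0.2325 0.2329 0.2333 0.2338]
```

```bash
python3 - <<'E'
import numpy as np
for a0 in (73.5,-16.5,-106.5,163.5):
    a=np.radians(a0-10*np.arange(1,10));b=np.radians(a0)
    print(a0,[(round(x,3),round(y,3)) for x,y in zip(.5833*(np.cos(a)-np.cos(b)),.5833*(np.sin(a)-np.sin(b)))])
E
```

```text
73.5 [(np.float64(0.095), np.float64(-0.037)), (np.float64(0.181), np.float64(-0.09)), (np.float64(0.257), np.float64(-0.158)), (np.float64(0.321), np.float64(-0.237)), (np.float64(0.369), np.float64(-0.327)), (np.float64(0.402), np.float64(-0.423)), (np.float64(0.417), np.float64(-0.524)), (np.float64(0.414), np.float64(-0.625)), (np.float64(0.394), np.float64(-0.725))]
-16.5 [(np.float64(-0.037), np.float64(-0.095)), (np.float64(-0.09), np.float64(-0.181)), (np.float64(-0.158), np.float64(-0.257)), (np.float64(-0.237), np.float64(-0.321)), (np.float64(-0.327), np.float64(-0.369)), (np.float64(-0.423), np.float64(-0.402)), (np.float64(-0.524), np.float64(-0.417)), (np.float64(-0.625), np.float64(-0.414)), (np.float64(-0.725), np.float64(-0.394))]
-106.5 [(np.float64(-0.095), np.float64(0.037)), (np.float64(-0.181), np.float64(0.09)), (np.float64(-0.257), np.float64(0.158)), (np.float64(-0.321), np.float64(0.237)), (np.float64(-0.369), np.float64(0.327)), (np.float64(-0.402), np.float64(0.423)), (np.float64(-0.417), np.float64(0.524)), (np.float64(-0.414), np.float64(0.625)), (np.float64(-0.394), np.float64(0.725))]
163.5 [(np.float64(0.037), np.float64(0.095)), (np.float64(0.09), np.float64(0.181)), (np.float64(0.158), np.float64(0.257)), (np.float64(0.237), np.float64(0.321)), (np.float64(0.327), np.float64(0.369)), (np.float64(0.423), np.float64(0.402)), (np.float64(0.524), np.float64(0.417)), (np.float64(0.625), np.float64(0.414)), (np.float64(0.725), np.float64(0.394))]
```

>>> jog_arm(
  increments=[
    {"dx": 0,"dy": 0,"dz": -0.004,"ax": 0,"ay": 0,"az": 0,"gripper": -0.8},
    {"dx": 0.095,"dy": -0.037,"dz": -0.005,"ax": 0,"ay": 0,"az": 0,"gripper": -0.8},
    {"dx": 0.181,"dy": -0.09,"dz": -0.007,"ax": 0,"ay": 0,"az": 0,"gripper": -0.8},
    {"dx": 0.257,"dy": -0.158,"dz": -0.008,"ax": 0,"ay": 0,"az": 0,"gripper": -0.8},
    {"dx": 0.321,"dy": -0.237,"dz": -0.01,"ax": 0,"ay": 0,"az": 0,"gripper": -0.8},
    {"dx": 0.321,"dy": -0.237,"dz": -0.01,"ax": 0,"ay": 0,"az": 0,"gripper": -0.8},
  ],
)

```text
time: 12.35
eef_pos: [0.5615, -0.3281, 0.2154]
tcp_rot: [0.802, 0.598, 0.0, 0.001]
contact_force: [1.2, 2.9, 6.0]
opening: 0.247
finger_force: 30.3
```

>>> jog_arm(
  increments=[
    {"dx": 0.05,"dy": -0.089,"dz": 0.004,"ax": 0,"ay": 0,"az": 0,"gripper": -0.8},
    {"dx": 0.084,"dy": -0.185,"dz": 0.003,"ax": 0,"ay": 0,"az": 0,"gripper": -0.8},
    {"dx": 0.099,"dy": -0.286,"dz": 0.002,"ax": 0,"ay": 0,"az": 0,"gripper": -0.8},
    {"dx": 0.096,"dy": -0.388,"dz": 0.0,"ax": 0,"ay": 0,"az": 0,"gripper": -0.8},
    {"dx": 0.076,"dy": -0.488,"dz": -0.002,"ax": 0,"ay": 0,"az": 0,"gripper": -0.8},
    {"dx": 0.076,"dy": -0.488,"dz": -0.002,"ax": 0,"ay": 0,"az": 0,"gripper": -0.8},
  ],
)

```text
time: 12.95
eef_pos: [0.568, -0.3875, 0.2142]
tcp_rot: [0.802, 0.597, -0.001, -0.001]
contact_force: [-2.0, 2.9, 6.9]
opening: 0.25
finger_force: 30.7
```

>>> jog_arm(
  increments=[
    {"dx": -0.041,"dy": -0.095,"dz": 0.005,"ax": 0,"ay": 0,"az": 0,"gripper": -0.8},
    {"dx": -0.094,"dy": -0.181,"dz": 0.004,"ax": 0,"ay": 0,"az": 0,"gripper": -0.8},
    {"dx": -0.162,"dy": -0.257,"dz": 0.003,"ax": 0,"ay": 0,"az": 0,"gripper": -0.8},
    {"dx": -0.241,"dy": -0.321,"dz": 0.001,"ax": 0,"ay": 0,"az": 0,"gripper": -0.8},
    {"dx": -0.331,"dy": -0.369,"dz": 0,"ax": 0,"ay": 0,"az": 0,"gripper": -0.8},
    {"dx": -0.427,"dy": -0.402,"dz": -0.001,"ax": 0,"ay": 0,"az": 0,"gripper": -0.8},
    {"dx": -0.528,"dy": -0.417,"dz": -0.003,"ax": 0,"ay": 0,"az": 0,"gripper": -0.8},
    {"dx": -0.629,"dy": -0.414,"dz": -0.005,"ax": 0,"ay": 0,"az": 0,"gripper": -0.8},
    {"dx": -0.729,"dy": -0.394,"dz": -0.007,"ax": 0,"ay": 0,"az": 0,"gripper": -0.8},
    {"dx": -0.729,"dy": -0.394,"dz": -0.007,"ax": 0,"ay": 0,"az": 0,"gripper": -0.8},
  ],
)

```text
time: 13.95
eef_pos: [0.4806, -0.4321, 0.213]
tcp_rot: [0.802, 0.597, 0.001, 0.001]
contact_force: [3.0, 4.2, 1.6]
opening: 0.247
finger_force: 29.9
```

>>> jog_arm(
  increments=[
    {"dx": -0.095,"dy": 0.043,"dz": -0.003,"ax": 0,"ay": 0,"az": 0,"gripper": -0.8},
    {"dx": -0.181,"dy": 0.096,"dz": -0.005,"ax": 0,"ay": 0,"az": 0,"gripper": -0.8},
    {"dx": -0.257,"dy": 0.164,"dz": -0.007,"ax": 0,"ay": 0,"az": 0,"gripper": -0.8},
    {"dx": -0.321,"dy": 0.243,"dz": -0.008,"ax": 0,"ay": 0,"az": 0,"gripper": -0.8},
    {"dx": -0.369,"dy": 0.333,"dz": -0.01,"ax": 0,"ay": 0,"az": 0,"gripper": -0.8},
    {"dx": -0.402,"dy": 0.429,"dz": -0.011,"ax": 0,"ay": 0,"az": 0,"gripper": -0.8},
    {"dx": -0.417,"dy": 0.53,"dz": -0.012,"ax": 0,"ay": 0,"az": 0,"gripper": -0.8},
    {"dx": -0.414,"dy": 0.631,"dz": -0.014,"ax": 0,"ay": 0,"az": 0,"gripper": -0.8},
    {"dx": -0.394,"dy": 0.731,"dz": -0.015,"ax": 0,"ay": 0,"az": 0,"gripper": -0.8},
    {"dx": -0.394,"dy": 0.731,"dz": -0.015,"ax": 0,"ay": 0,"az": 0,"gripper": -0.8},
  ],
)

```text
time: 14.95
eef_pos: [0.4342, -0.3435, 0.2118]
tcp_rot: [0.801, 0.598, -0.001, -0.0]
contact_force: [-1.6, -0.9, 4.8]
opening: 0.25
finger_force: 30.5
```

>>> jog_arm(
  increments=[
    {"dx": 0.037,"dy": 0.095,"dz": 0.001,"ax": 0,"ay": 0,"az": 0,"gripper": -0.8},
    {"dx": 0.09,"dy": 0.181,"dz": -0.001,"ax": 0,"ay": 0,"az": 0,"gripper": -0.8},
    {"dx": 0.158,"dy": 0.257,"dz": -0.002,"ax": 0,"ay": 0,"az": 0,"gripper": -0.8},
    {"dx": 0.237,"dy": 0.321,"dz": -0.003,"ax": 0,"ay": 0,"az": 0,"gripper": -0.8},
    {"dx": 0.327,"dy": 0.369,"dz": -0.005,"ax": 0,"ay": 0,"az": 0,"gripper": -0.8},
    {"dx": 0.423,"dy": 0.402,"dz": -0.006,"ax": 0,"ay": 0,"az": 0,"gripper": -0.8},
    {"dx": 0.524,"dy": 0.417,"dz": -0.007,"ax": 0,"ay": 0,"az": 0,"gripper": -0.8},
    {"dx": 0.625,"dy": 0.414,"dz": -0.009,"ax": 0,"ay": 0,"az": 0,"gripper": -0.8},
    {"dx": 0.725,"dy": 0.394,"dz": -0.01,"ax": 0,"ay": 0,"az": 0,"gripper": -0.8},
    {"dx": 0.725,"dy": 0.394,"dz": -0.01,"ax": 0,"ay": 0,"az": 0,"gripper": -0.8},
  ],
)

```text
time: 15.95
eef_pos: [0.5224, -0.297, 0.2099]
tcp_rot: [0.801, 0.598, 0.0, -0.001]
contact_force: [-0.9, 2.1, 5.4]
opening: 0.245
finger_force: 30.3
```

>>> jog_arm(
  increments=[
    {"dx": 0.095,"dy": -0.036,"dz": 0.003,"ax": 0,"ay": 0,"az": 0,"gripper": -0.8},
    {"dx": 0.181,"dy": -0.089,"dz": 0.002,"ax": 0,"ay": 0,"az": 0,"gripper": -0.8},
    {"dx": 0.257,"dy": -0.156,"dz": 0,"ax": 0,"ay": 0,"az": 0,"gripper": -0.8},
    {"dx": 0.321,"dy": -0.235,"dz": -0.002,"ax": 0,"ay": 0,"az": 0,"gripper": -0.8},
    {"dx": 0.369,"dy": -0.325,"dz": -0.003,"ax": 0,"ay": 0,"az": 0,"gripper": -0.8},
    {"dx": 0.402,"dy": -0.422,"dz": -0.004,"ax": 0,"ay": 0,"az": 0,"gripper": -0.8},
    {"dx": 0.417,"dy": -0.523,"dz": -0.006,"ax": 0,"ay": 0,"az": 0,"gripper": -0.8},
    {"dx": 0.414,"dy": -0.624,"dz": -0.007,"ax": 0,"ay": 0,"az": 0,"gripper": -0.8},
    {"dx": 0.394,"dy": -0.724,"dz": -0.008,"ax": 0,"ay": 0,"az": 0,"gripper": -0.8},
    {"dx": 0.394,"dy": -0.724,"dz": -0.008,"ax": 0,"ay": 0,"az": 0,"gripper": -0.8},
  ],
)

```text
time: 16.95
eef_pos: [0.568, -0.3862, 0.2089]
tcp_rot: [0.802, 0.597, 0.0, 0.0]
contact_force: [0.8, 1.5, 2.7]
opening: 0.246
finger_force: 30.2
```

>>> jog_arm(
  increments=[
    {"dx": -0.037,"dy": -0.095,"dz": -0.001,"ax": 0,"ay": 0,"az": 0,"gripper": -0.8},
    {"dx": -0.09,"dy": -0.181,"dz": -0.003,"ax": 0,"ay": 0,"az": 0,"gripper": -0.8},
    {"dx": -0.158,"dy": -0.257,"dz": -0.004,"ax": 0,"ay": 0,"az": 0,"gripper": -0.8},
    {"dx": -0.237,"dy": -0.321,"dz": -0.006,"ax": 0,"ay": 0,"az": 0,"gripper": -0.8},
    {"dx": -0.327,"dy": -0.369,"dz": -0.007,"ax": 0,"ay": 0,"az": 0,"gripper": -0.8},
    {"dx": -0.423,"dy": -0.402,"dz": -0.009,"ax": 0,"ay": 0,"az": 0,"gripper": -0.8},
    {"dx": -0.524,"dy": -0.417,"dz": -0.01,"ax": 0,"ay": 0,"az": 0,"gripper": -0.8},
    {"dx": -0.625,"dy": -0.414,"dz": -0.012,"ax": 0,"ay": 0,"az": 0,"gripper": -0.8},
    {"dx": -0.725,"dy": -0.392,"dz": -0.013,"ax": 0,"ay": 0,"az": 0,"gripper": -0.8},
    {"dx": -0.725,"dy": -0.392,"dz": -0.013,"ax": 0,"ay": 0,"az": 0,"gripper": -0.8},
  ],
)

```text
time: 17.95
eef_pos: [0.4802, -0.4313, 0.2076]
tcp_rot: [0.802, 0.597, -0.0, 0.0]
contact_force: [2.7, 0.6, -0.4]
opening: 0.248
finger_force: 29.8
```

>>> jog_arm(
  increments=[
    {"dx": -0.095,"dy": 0.037,"dz": -0.006,"ax": 0,"ay": 0,"az": 0,"gripper": -0.8},
    {"dx": -0.181,"dy": 0.09,"dz": -0.008,"ax": 0,"ay": 0,"az": 0,"gripper": -0.8},
    {"dx": -0.257,"dy": 0.158,"dz": -0.01,"ax": 0,"ay": 0,"az": 0,"gripper": -0.8},
    {"dx": -0.321,"dy": 0.237,"dz": -0.011,"ax": 0,"ay": 0,"az": 0,"gripper": -0.8},
    {"dx": -0.369,"dy": 0.327,"dz": -0.012,"ax": 0,"ay": 0,"az": 0,"gripper": -0.8},
    {"dx": -0.402,"dy": 0.423,"dz": -0.013,"ax": 0,"ay": 0,"az": 0,"gripper": -0.8},
    {"dx": -0.417,"dy": 0.524,"dz": -0.015,"ax": 0,"ay": 0,"az": 0,"gripper": -0.8},
    {"dx": -0.414,"dy": 0.625,"dz": -0.016,"ax": 0,"ay": 0,"az": 0,"gripper": -0.8},
    {"dx": -0.394,"dy": 0.725,"dz": -0.017,"ax": 0,"ay": 0,"az": 0,"gripper": -0.8},
    {"dx": -0.394,"dy": 0.725,"dz": -0.017,"ax": 0,"ay": 0,"az": 0,"gripper": -0.8},
  ],
)

```text
time: 18.95
eef_pos: [0.4344, -0.3429, 0.2058]
tcp_rot: [0.801, 0.598, -0.0, -0.0]
contact_force: [-2.7, -2.1, 4.2]
opening: 0.248
finger_force: 30.3
```

>>> jog_arm(
  increments=[
    {"dx": 0.035,"dy": 0.096,"dz": 0,"ax": 0,"ay": 0,"az": 0,"gripper": -0.8},
    {"dx": 0.088,"dy": 0.182,"dz": -0.001,"ax": 0,"ay": 0,"az": 0,"gripper": -0.8},
    {"dx": 0.156,"dy": 0.258,"dz": -0.003,"ax": 0,"ay": 0,"az": 0,"gripper": -0.8},
    {"dx": 0.235,"dy": 0.322,"dz": -0.004,"ax": 0,"ay": 0,"az": 0,"gripper": -0.8},
    {"dx": 0.325,"dy": 0.37,"dz": -0.006,"ax": 0,"ay": 0,"az": 0,"gripper": -0.8},
    {"dx": 0.325,"dy": 0.37,"dz": -0.006,"ax": 0,"ay": 0,"az": 0,"gripper": -0.8},
  ],
)

```text
time: 19.55
eef_pos: [0.4745, -0.2991, 0.2047]
tcp_rot: [0.801, 0.599, 0.0, -0.0]
contact_force: [-3.3, -0.5, 4.5]
opening: 0.241
finger_force: 30.3
```

>>> jog_arm(
  increments=[
    {"dx": 0.096,"dy": 0.033,"dz": -0.001,"ax": 0,"ay": 0,"az": 0,"gripper": -0.8},
    {"dx": 0.197,"dy": 0.048,"dz": -0.003,"ax": 0,"ay": 0,"az": 0,"gripper": -0.8},
    {"dx": 0.298,"dy": 0.045,"dz": -0.004,"ax": 0,"ay": 0,"az": 0,"gripper": -0.8},
    {"dx": 0.398,"dy": 0.025,"dz": -0.005,"ax": 0,"ay": 0,"az": 0,"gripper": -0.8},
    {"dx": 0.398,"dy": 0.025,"dz": -0.005,"ax": 0,"ay": 0,"az": 0,"gripper": -0.8},
  ],
)

```text
time: 20.05
eef_pos: [0.5223, -0.297, 0.204]
tcp_rot: [0.802, 0.598, 0.0, -0.0]
contact_force: [-2.0, 0.5, 4.8]
opening: 0.248
finger_force: 30.3
```

>>> jog_arm(
  increments=[
    {"dx": 0.095,"dy": -0.037,"dz": 0,"ax": 0,"ay": 0,"az": 0,"gripper": -0.8},
    {"dx": 0.181,"dy": -0.09,"dz": -0.001,"ax": 0,"ay": 0,"az": 0,"gripper": -0.8},
    {"dx": 0.257,"dy": -0.158,"dz": -0.002,"ax": 0,"ay": 0,"az": 0,"gripper": -0.8},
    {"dx": 0.321,"dy": -0.237,"dz": -0.003,"ax": 0,"ay": 0,"az": 0,"gripper": -0.8},
    {"dx": 0.321,"dy": -0.237,"dz": -0.003,"ax": 0,"ay": 0,"az": 0,"gripper": -0.8},
  ],
)

```text
time: 20.55
eef_pos: [0.5602, -0.3261, 0.2036]
tcp_rot: [0.802, 0.597, 0.001, -0.0]
contact_force: [-0.6, 2.0, 3.8]
opening: 0.248
finger_force: 30.3
```

>>> jog_arm(
  increments=[
    {"dx": 0.048,"dy": -0.09,"dz": -0.001,"ax": 0,"ay": 0,"az": 0,"gripper": -0.8},
    {"dx": 0.081,"dy": -0.186,"dz": -0.003,"ax": 0,"ay": 0,"az": 0,"gripper": -0.8},
    {"dx": 0.096,"dy": -0.287,"dz": -0.004,"ax": 0,"ay": 0,"az": 0,"gripper": -0.8},
    {"dx": 0.093,"dy": -0.388,"dz": -0.005,"ax": 0,"ay": 0,"az": 0,"gripper": -0.8},
    {"dx": 0.093,"dy": -0.388,"dz": -0.005,"ax": 0,"ay": 0,"az": 0,"gripper": -0.8},
  ],
)

```text
time: 21.05
eef_pos: [0.5711, -0.3726, 0.2033]
tcp_rot: [0.802, 0.597, 0.001, -0.001]
contact_force: [1.1, 5.5, 5.2]
opening: 0.247
finger_force: 30.7
```

>>> jog_arm(
  increments=[
    {"dx": -0.009,"dy": -0.05,"dz": 0,"ax": 0,"ay": 0,"az": 0,"gripper": -0.8},
    {"dx": -0.02,"dy": -0.1,"dz": 0,"ax": 0,"ay": 0,"az": 0,"gripper": -0.8},
    {"dx": -0.02,"dy": -0.1,"dz": 0,"ax": 0,"ay": 0,"az": 0,"gripper": -0.8},
    {"dx": -0.02,"dy": -0.1,"dz": 0,"ax": 0,"ay": 0,"az": 0,"gripper": -0.8},
  ],
)

```text
time: 21.45
eef_pos: [0.5691, -0.3828, 0.2033]
tcp_rot: [0.802, 0.597, 0.002, -0.001]
contact_force: [2.2, 7.9, 5.8]
opening: 0.246
finger_force: 30.6
```

```bash
python3 - <<'E'
from h import *
F=[]
for i in range(5): take('wrist');s=get_state();F.append(s['contact_force'])
print(s['eef_pos'],np.mean(F,0),np.std(F,0))
E
```

```text
[ 0.56917034 -0.38260215  0.20325036] [1.87677495 6.68973507 5.2829794 ] [0.16728303 0.2959501  0.52740669]
```

>>> jog_arm(
  increments=[
    {"dx": -0.01,"dy": -0.029,"dz": 0,"ax": 0,"ay": 0,"az": 0,"gripper": -0.8},
    {"dx": -0.02,"dy": -0.058,"dz": 0,"ax": 0,"ay": 0,"az": 0,"gripper": -0.8},
    {"dx": -0.02,"dy": -0.058,"dz": 0,"ax": 0,"ay": 0,"az": 0,"gripper": -0.8},
    {"dx": -0.02,"dy": -0.058,"dz": 0,"ax": 0,"ay": 0,"az": 0,"gripper": -0.8},
  ],
)

```text
time: 22.1
eef_pos: [0.567, -0.3894, 0.2032]
tcp_rot: [0.802, 0.597, 0.003, -0.001]
contact_force: [3.8, 6.0, 5.1]
opening: 0.251
finger_force: 30.6
```

```bash
python3 - <<'E'
from h import *
F=[]
for i in range(5): take('wrist');s=get_state();F.append(s['contact_force'])
f=np.mean(F,0);a=np.arctan2(s['eef_pos'][1]+.3648,s['eef_pos'][0]-.5012)
print(s['eef_pos'],f,np.degrees(a),'tang',f[0]*np.sin(a)-f[1]*np.cos(a),'rad',f[0]*np.cos(a)+f[1]*np.sin(a))
E
python3 - <<'E'
import numpy as np
b=np.radians(-22.5)
for k in (1,2,3,4,5,6,7):
    a=np.radians(-22.5+10*k);print(k,.5833*(np.cos(a)-np.cos(b)),.5833*(np.sin(a)-np.sin(b)))
E
```

```text
[ 0.56705913 -0.38922032  0.20321962] [2.70125044 7.09273861 5.03085848] -20.344594253063526 tang -7.5894154677266155 rad 0.06684205980139035
1 0.030574529639223576 0.09697001928846147
2 0.043845896334864104 0.19777605744835638
3 0.039410856325510044 0.299355174020513
4 0.017404166057607216 0.3986209389493994
5 -0.02150551232097683 0.4925572121985522
6 -0.07613592792195609 0.5783097876393437
7 -0.14482716321161895 0.6532731166599023
```

>>> jog_arm(
  increments=[
    {"dx": 0.031,"dy": 0.097,"dz": 0,"ax": 0,"ay": 0,"az": 0,"gripper": -0.8},
    {"dx": 0.044,"dy": 0.198,"dz": 0,"ax": 0,"ay": 0,"az": 0,"gripper": -0.8},
    {"dx": 0.039,"dy": 0.299,"dz": 0,"ax": 0,"ay": 0,"az": 0,"gripper": -0.8},
    {"dx": 0.017,"dy": 0.399,"dz": 0,"ax": 0,"ay": 0,"az": 0,"gripper": -0.8},
    {"dx": 0.017,"dy": 0.399,"dz": 0,"ax": 0,"ay": 0,"az": 0,"gripper": -0.8},
  ],
)

```text
time: 22.85
eef_pos: [0.5679, -0.3422, 0.2034]
tcp_rot: [0.801, 0.598, 0.0, -0.0]
contact_force: [0.2, 1.4, 5.1]
opening: 0.248
finger_force: 30.4
```

```bash
python3 - <<'E'
from h import *
F=[]
for i in range(5): take('wrist');s=get_state();F.append(s['contact_force'])
f=np.mean(F,0);a=np.arctan2(s['eef_pos'][1]+.3648,s['eef_pos'][0]-.5012)
print(s['eef_pos'],f,np.degrees(a),'tang',f[0]*np.sin(a)-f[1]*np.cos(a),'rad',f[0]*np.cos(a)+f[1]*np.sin(a))
E
```

```text
[ 0.568235   -0.3436218   0.20346847] [1.21950349 2.95994405 4.39310133] 17.532761235859887 tang -2.4550626793852723 rad 2.0545376167866745
```

>>> jog_arm(
  increments=[
    {"dx": -0.027,"dy": 0.066,"dz": 0.002,"ax": 0,"ay": 0,"az": 0,"gripper": -0.8},
    {"dx": -0.059,"dy": 0.129,"dz": 0.004,"ax": 0,"ay": 0,"az": 0,"gripper": -0.8},
    {"dx": -0.059,"dy": 0.129,"dz": 0.004,"ax": 0,"ay": 0,"az": 0,"gripper": -0.8},
    {"dx": -0.059,"dy": 0.129,"dz": 0.004,"ax": 0,"ay": 0,"az": 0,"gripper": -0.8},
  ],
)

```text
time: 23.5
eef_pos: [0.5608, -0.3275, 0.2037]
tcp_rot: [0.802, 0.598, -0.0, 0.0]
contact_force: [2.2, 2.1, 4.2]
opening: 0.247
finger_force: 30.1
```

```bash
python3 - <<'E'
from h import *
F=[]
for i in range(6): take('wrist');s=get_state();F.append(s['contact_force'])
f=np.mean(F,0);a=np.arctan2(s['eef_pos'][1]+.3648,s['eef_pos'][0]-.5012)
print(s['eef_pos'],f,np.degrees(a),'tang',f[0]*np.sin(a)-f[1]*np.cos(a),'rad',f[0]*np.cos(a)+f[1]*np.sin(a))
E
```

```text
[ 0.56095997 -0.32777546  0.20370173] [1.80432213 2.03266735 2.80281277] 31.780457325749964 tang -0.7776394654728915 rad 2.604340944458669
```

>>> jog_arm(
  increments=[
    {"dx": -0.012,"dy": 0.027,"dz": 0.004,"ax": 0,"ay": 0,"az": 0,"gripper": -0.8},
    {"dx": -0.012,"dy": 0.027,"dz": 0.004,"ax": 0,"ay": 0,"az": 0,"gripper": -0.4},
    {"dx": -0.012,"dy": 0.027,"dz": 0.004,"ax": 0,"ay": 0,"az": 0,"gripper": -0.1},
    {"dx": -0.012,"dy": 0.027,"dz": 0.004,"ax": 0,"ay": 0,"az": 0,"gripper": 0.2},
    {"dx": -0.012,"dy": 0.027,"dz": 0.004,"ax": 0,"ay": 0,"az": 0,"gripper": 0.2},
    {"dx": -0.012,"dy": 0.027,"dz": 0.1,"ax": 0,"ay": 0,"az": 0,"gripper": 0.2},
    {"dx": -0.012,"dy": 0.027,"dz": 0.3,"ax": 0,"ay": 0,"az": 0,"gripper": 0.2},
    {"dx": -0.012,"dy": 0.027,"dz": 0.6,"ax": 0,"ay": 0,"az": 0,"gripper": 0.2},
    {"dx": -0.012,"dy": 0.027,"dz": 0.9,"ax": 0,"ay": 0,"az": 0,"gripper": 0.2},
    {"dx": -0.012,"dy": 0.027,"dz": 0.9,"ax": 0,"ay": 0,"az": 0,"gripper": 0.2},
  ],
)

```text
time: 24.8
eef_pos: [0.5615, -0.326, 0.3208]
tcp_rot: [0.802, 0.598, 0.002, 0.007]
contact_force: [0.4, -0.4, 1.0]
opening: 0.604
finger_force: 0.0
```

>>> jog_arm(
  increments=[
    {"dx": -0.3,"dy": -0.25,"dz": 0,"ax": 0,"ay": 0,"az": 0,"gripper": 0.2},
    {"dx": -0.5,"dy": -0.5,"dz": 0,"ax": 0,"ay": 0,"az": 0,"gripper": 0.2},
    {"dx": -0.5,"dy": -0.5,"dz": 0,"ax": 0,"ay": 0,"az": 0,"gripper": 0.2},
    {"dx": -0.5,"dy": -0.5,"dz": 0,"ax": 0,"ay": 0,"az": 0,"gripper": 0.2},
  ],
)

```text
time: 25.2
eef_pos: [0.499, -0.3849, 0.312]
tcp_rot: [0.802, 0.597, 0.0, 0.0]
contact_force: [-0.2, -0.1, 0.2]
opening: 0.6
finger_force: 0.0
```

```bash
python3 k.py w9 .1415; python3 - <<'E'
from h import *
w=load('w9');s=take('side','s9');p=proj(s,[.5015,-.365,.13]).astype(int)
b=s['frame'][p[1]-75:p[1]+75,p[0]-100:p[0]+100]
cv2.imwrite('pics/c9.png',np.hstack([cv2.resize(w['frame'],(400,300)),cv2.resize(b,(400,300),interpolation=cv2.INTER_CUBIC)]))
E
```

```text
25.25 [ 0.499  -0.3849  0.312 ] yaw 73.3 [-0.2  0.4  0.2]
boss 1293 [ 501.2 -364.6] [24.4 24.4] 35.8 tool [ 0.02   -0.0039] z 0.2006
knob 1175 [ 557.8 -323.7] [20.9 21.3] 27.8 tool [0.0754 0.0387] z 0.2185
crank yaw 35.79931170444397 0.06981676514428783
```

View pics/c9.png

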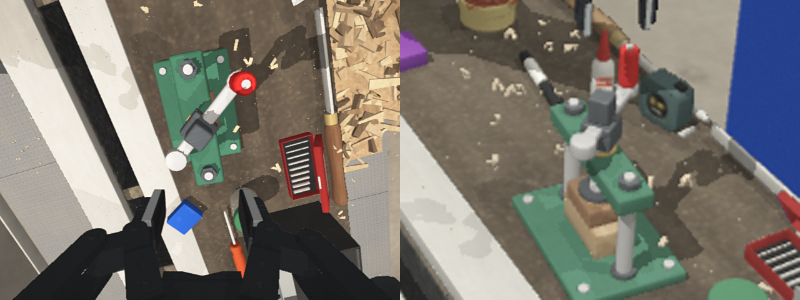

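The left half shows the released crank level on the square, with its boss at (198,130) and knob at (243,84). The right half shows the foot down on the undisturbed blocks. The boss sits 12.5 mm lower after 2.1 turns, which agrees with a fully seated crank.

```bash
python3 -c "from plant import job;print(job.sign_off())"
```

```text
the job is handed in; nothing more can be done
None
```

I seated the crank on the square and wound it clockwise about 2.1 turns until tight at about 7.6 N on the knob. I then eased it off, left it on the square, let go and handed the job in; the last pictures showed the blocks in place, and the arm went nowhere near the bottle, tin or marker.

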